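Test the stop of a chocolate doser's hand lever

TASK

Test the blue hand lever of the chocolate doser: with the backs of your fingers press it in towards the fixed grip bar until it comes up against its stop, still short of the bar, keep it there for a good second without forcing it, then let it spring all the way out. After that press the green button right down and let it up again to pass the check. Do not grip the lever or the bar, leave the red button alone, and leave the cup, jar, spatula and mould where they are.

Things in the scene. Friction and masses are not known exactly. Their poses are not given: they have to be found in the camera images.
- doser: Fixed dosing machine: steel hopper 184 mm wide, 309 mm high; grip bar and lever stick out sideways from its valve head. Origin on the table below the lever; x points from lever to grip bar (the way the lever is pressed), y along the bar to the hopper (centre x 50, y 175 mm). Valve head: x -15 to 71, y 75 to 175, z 101 to 129 mm. Upright, yaw within 0.5 rad.
- grip_bar: Fixed horizontal bar with a black grip, 26 mm thick, parallel to the doser's y axis at doser x = 55 mm, 115 mm above the table. Origin on its centre line at doser y = 0; the grip runs from there to y = -115 mm. Open space above and below it.
- lever (a joint): Angle of the blue hand lever about a vertical hinge at doser x 0, y 90 mm. 0 = out (rest), 0.30 rad = against its stop. A spring returns it: 4.3 N at the pad when out, 6.9 N just before the stop. It leans 0.15 rad away from parallel to the bar at rest, 0.15 rad towards the bar at the stop, its free end still clear of the bar.
- lever_pad (a point): The place to press: on the lever's outer face (away from the bar), 140 mm from the hinge, half-way up the blade, 115 mm above the table. Blade blue, 26 mm high, 12 mm thick with its lining; a 28 mm ball ends it 170 mm from the hinge. The pad moves 42 mm along the doser's +x from rest to stop, with no net sideways motion.
- station: Fixed grey box 90 x 170 x 50 mm high with two round buttons on top, 40 mm to either side of its middle; either may be the green one. Origin at the centre of its underside.
- green_top (a point): Centre of the top face of the green push button, 32 mm across. It goes straight down.
- green (a joint): Travel of the green button: 0 = up, 0.006 m = fully down (takes 5 N); it springs back.
- red_top (a point): Centre of the top face of the red push button, 32 mm across. Not to be pressed.
- red (a joint): Travel of the red button: 0 = up, 0.006 m = fully down.
- cup: Loose white cup, 72 mm wide, 70 mm high, behind the bar. Origin at the centre of its underside.
- jar: Loose amber jar with white cap, 62 mm wide, 90 mm high, beyond the valve head. Origin at the centre of its underside.
- spatula: Loose spatula, about 250 mm long, lying on the robot's side of the button box. Origin at its middle, on the table.
- mould: Loose brown chocolate mould, 140 x 200 mm, 19 mm high, on the table beyond the hopper. Origin at the centre of its underside.

How it is judged:
On the way, in this order (a step that is already met when the one before it is completed fails the run):
1. the fingers hold the lever against its stop for 0.8 s (value of joint lever above 0.27 rad and contact force between the fingers and lever above 2 N), for 0.8 s.
2. the lever is let go and springs all the way out (value of joint lever below 0.03 rad and contact force between the fingers and lever below 0.5 N), for 0.1 s.
3. the green button is pressed right down (value of joint green above 0.0045 m), for 0.05 s.
At the end, for the whole second after the job is handed in: The lever is out (within 0.03 rad of rest), both buttons are up (within 2 mm), and the cup, jar, spatula and mould are within 30 mm of where they stood (value of joint lever below 0.03 rad and value of joint each of green, red below 0.002 m and distance of each of cup, jar, spatula, mould from where it was at the start of the episode below 0.03 m); the robot touches nothing.
It fails at once if the lever is forced: over 45 N from the fingers (contact force between the fingers and lever above 45 N).
It fails at once if a finger reaches behind the lever and grips it (over 2 N on its inner face) (contact force between the fingers and lever_back above 2 N).
It fails at once if the grip bar is gripped or pushed (over 5 N) (contact force between the fingers and grip_bar above 5 N).
It fails at once if the red button is pressed (value of joint red above 0.003 m).
It fails at once if the cup, jar, spatula or mould is moved over 30 mm (distance of any of cup, jar, spatula, mould from where it was at the start of the episode above 0.03 m).
It also fails if it takes over 54 s, if anything falls off the work surface, if the arm or the gripper's body presses on something with over 40 N, if the wrist force passes 120 N, or if a joint passes its speed limit or range.

ROBOT

A 6-joint arm with a two-finger parallel gripper is mounted at the origin on the work surface. World frame = base frame: x ahead of the robot, y to its left, z up, the work surface at z = 0. Lengths are in m, angles in rad, forces in N, time in s.
With the tool pointing down it reaches from about 0.375 to 0.975 m from the base axis. Payload 3.8 kg.
Tool frame: the origin (TCP) lies between the finger pads; the fingertips stand 22 mm ahead of it and the grasp point (between the pads) lies 3 mm ahead of it; z points along the fingers, y is the line along which they close (so a half turn about z gives the same grasp; the last joint's range is limited). The gripper opens to 85 mm and grips with 20 to 120 N. Pads are 22 mm wide; open, the fingers measure 114 mm over their backs; the gripper's body (76 mm by 85 mm) begins 54 mm behind the grasp point. The pads swing forward as they close: fully open they stand 13 mm farther back than shut.
Start: joints at [-1.204, 0.264, 1.604, -0, 1.274, -0.037], TCP at [0.265, -0.621, 0.253] pointing down, gripper open.
Joint ranges: [-2.63, 2.63], [-0.94, 2.18], [0.31, 2.57], [-1.31, 4.45], [0, 2.66], [-2.55, 2.55]. Speed limits (rad/s): [2.57, 2.57, 3.14, 3.14, 3.14, 3.14].

INTERFACE

Orientations are given as a unit quaternion [x, y, z, w].
In Python, from station import get_obs, grab_frame, workorder gives the robot as it stands. The module is installed in compiled form; this text tells all that it offers.
- The arm moves only by the tool servo_tool, never from a script. Its argument "increments" is a list of rows, each a list of 3 entries, a list of its own where there are three numbers: the shift along the tool's x, y, z as a fraction of full scale, then the turn, a rotation vector about the tool's x, y, z as a fraction of full scale, then the opening, from 0 (shut) to 1 (fully open). In form: [[[x, y, z], [wx, wy, wz], hand], ...]. A call has 1 to 12 rows; each row is the pose to reach, as a shift and turn from the pose commanded when the call began, along the tool's axes at that moment; what a row does not reach only later rows make up. Full scale, the value 1, is 0.25 m for a shift and 45 degrees for a turn. A row lasts 1/10 s, in which the tool goes at most 50 mm and 8.59 degrees, less where a joint would pass 70% of its speed; a pose out of reach is approached as far as the arm can. A call with a number of a shift or a turn outside -1 to 1 is refused whole. A call with a gripper value outside its range is refused whole. The fingers move at their own pace and stop on an object; "force" is the grip in N (left out, the last holds). Time passes only in rows, so rows that repeat a pose let the fingers close. It gives the time, the measured TCP pose, the force, the opening and the grip force at its end, in the units of the state.
- get_obs(): the state, without advancing time (a new reading comes with each control period).
- grab_frame(name): name is "scene" or "top" or "wrist"; returns a dict with "image" (400x640x3 uint8, red, green, blue), "intrinsics" (3x3 intrinsics, pixels), "extrinsics" (4x4, takes a point from camera to world coordinates); the wrist camera has in their place "mount" (4x4, takes a point from camera to tool coordinates, whose origin is the TCP and whose axes are the flange's). Camera axes: x right, y down, z forward; pixel columns grow to the right and rows downward; lengths in m; the calibration is good to about 2 mm. A picture is of the moment at which its call begins: read the wrist's pose just before it. There is no depth.
- workorder.sign_off(): hands the job in; it is judged then, once.
The state is a dict: "time": time; "qpos": joint angles; "qvel": joint speeds; "effort": joint torques, N m; "tool_pos": TCP position; "tool_rot": TCP orientation; "force": force on the tool from outside, world axes, zero at the start; "ft_torque": the same for the moment, N m; "grip_width": finger opening in m; "finger_force": force on a finger pad.
Only numpy, scipy, OpenCV 4.12 (cv2) and the standard library are available. Lean on these libraries where they do the work, as an engineer would, in place of code of your own. Each camera call takes 0.05 s, during which the arm holds its last target. There are 200 camera calls.

## Working session

There is one attempt and no reset: what is moved stays moved. The work goes in short steps, Python scripts to look and compute and a tool call to move; the robot and the scene stay as the last step left them, time stands still between calls to the robot, and variables do not carry over. Pictures are saved under pics/ and viewed, at most 10 in all, crops included, and the job is handed in when it is done.

Besides the shell and the picture viewer there is one more tool, called by a JSON object that holds its "name" and its "arguments", one argument or row to a line. servo_tool: Moves the arm, as the interface text tells. Its arguments: {"type":"object","properties":{"increments":{"type":"array"},"force":{"type":"number"}},"required":["increments"]}

```bash
mkdir -p pics
python3 - <<'E'
from station import *
import cv2,numpy as np
np.set_printoptions(precision=4,suppress=True)
o=get_obs();print(o['time'],o['tool_pos'],o['tool_rot'],o['grip_width'])
for n in['scene','top']:
    f=grab_frame(n);cv2.imwrite(f'pics/{n}0.png',f['image'][:,:,::-1]);print(n,f['intrinsics'],f['extrinsics'])
    np.savez(f'{n}.npz',K=f['intrinsics'],E=f['extrinsics'])
E
```

```text
0.0 [ 0.265  -0.6201  0.2519] [ 0.9797  0.2005 -0.0002 -0.0011] 0.08521115162995437
scene [[374.1362   0.     326.5587]
 [  0.     374.1362 196.0707]
 [  0.       0.       1.    ]] [[ 0.7813  0.481  -0.3977  1.0074]
 [ 0.6242 -0.6034  0.4964 -0.4865]
 [-0.0012 -0.6361 -0.7716  0.9521]
 [ 0.      0.      0.      1.    ]]
top [[440.0701   0.     320.3851]
 [  0.     440.0701 206.1529]
 [  0.       0.       1.    ]] [[-0.0224 -0.9952  0.0949  0.4204]
 [-0.9997  0.0214 -0.0113  0.0723]
 [ 0.0093 -0.0952 -0.9954  1.341 ]
 [ 0.      0.      0.      1.    ]]
```

View pics/scene0.png

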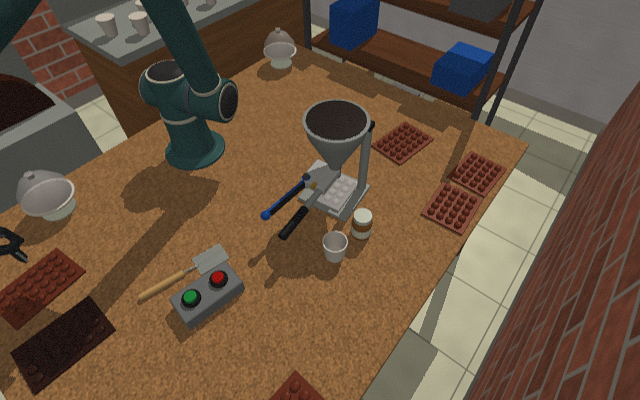

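View pics/top0.png

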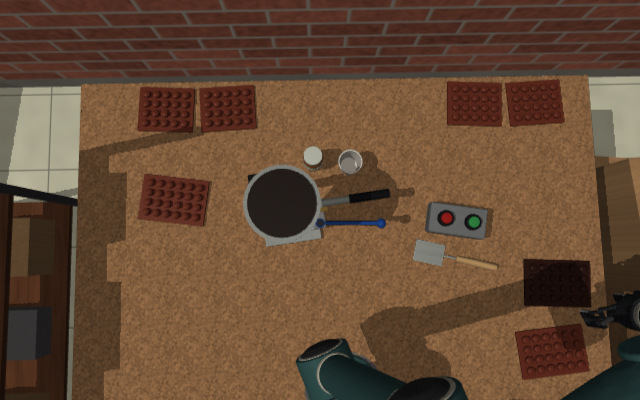

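The top view shows the lever (ball about 381,223), the bar (grip end about 389,194), the red button (446,218) and the green button (473,222). Next I enlarge both views.

Run:
```python
import cv2,numpy as np
t=cv2.imread('pics/top0.png');s=cv2.imread('pics/scene0.png')
a=cv2.resize(t[180:250,300:500],None,fx=4,fy=4,interpolation=3)
b=cv2.resize(s[170:330,160:360],None,fx=4,fy=4,interpolation=3)[:320*2]
cv2.imwrite('pics/c1.png',np.vstack([a,cv2.resize(s[165:245,240:440][:, :],None,fx=4,fy=4,interpolation=3)]))
```

```text
(no output)
```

View pics/c1.png

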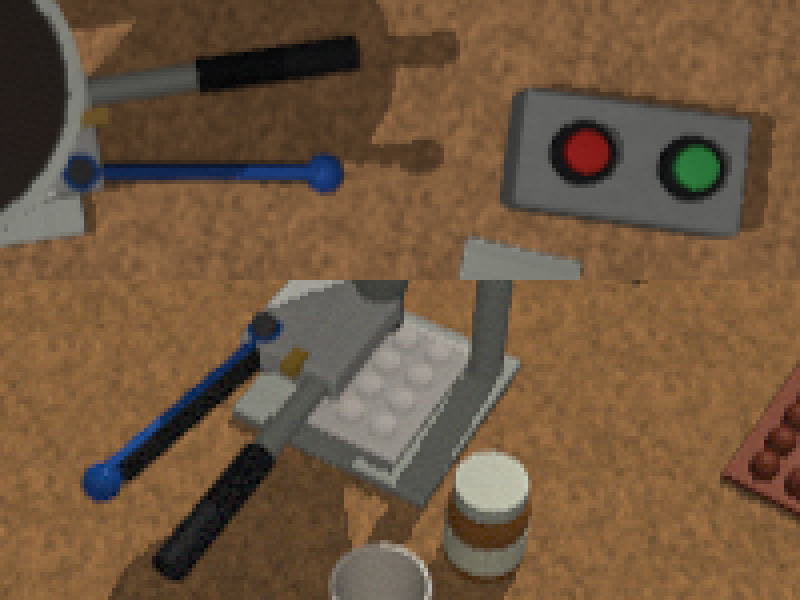

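The enlarged views give these pixels. Top: hinge (320.5,223), ball (381.2,223.2), bar end (389.5,193.2), green (474.5,222), red (447,218.2). Scene: ball (265.5,215.2), hinge (306,176.2).

```bash
cat > h.py <<'E'
import numpy as np
np.set_printoptions(precision=4,suppress=True)
def ray(n,u,v):
    d=np.load(n+'.npz');K,E=d['K'],d['E']
    return E[:3,3],E[:3,:3]@np.linalg.inv(K)@[u,v,1]
def at(n,u,v,z):
    o,d=ray(n,u,v);return o+d*(z-o[2])/d[2]
def tri(a,b):
    A=[];B=[]
    for o,d in(a,b):
        d=d/np.linalg.norm(d);P=np.eye(3)-np.outer(d,d);A.append(P);B.append(P@o)
    return np.linalg.lstsq(np.vstack(A),np.hstack(B),rcond=None)[0]
E
python3 - <<'E'
from h import *
H=at('top',320.5,223,.13);B=at('top',381.2,223.2,.115);G=at('top',389.5,193.2,.115);G2=at('top',323,202,.115)
print('hinge',H,at('scene',306,176.2,.13),'ball',B,at('scene',265.5,215.2,.115),tri(ray('top',381.2,223.2),ray('scene',265.5,215.2)))
print('bar',G,G2,'len',np.linalg.norm(H-B))
yl=np.arctan2(*(H-B)[[1,0]]);yb=np.arctan2(*(G2-G)[[1,0]]);print('angles',yl-np.pi/2,yb-np.pi/2)
print('green',at('top',474.5,222,.062),'red',at('top',447,218.2,.062))
print('scene g/r',at('scene',191,297,.062),at('scene',218,279,.062))
E
```

```text
hinge [0.4893 0.0592 0.13  ] [0.4879 0.0641 0.13  ] ball [ 0.4859 -0.1104  0.115 ] [ 0.4861 -0.1079  0.115 ] [ 0.4865 -0.1094  0.1167]
bar [ 0.5698 -0.1368  0.115 ] [0.5489 0.0507 0.115 ] len 0.17028489388145898
angles -0.02011914917801727 0.11080679792061043
green [ 0.4863 -0.3911  0.062 ] red [ 0.4992 -0.3111  0.062 ]
scene g/r [ 0.4872 -0.3851  0.062 ] [ 0.5022 -0.3094  0.062 ]
```

{"name": "servo_tool", "arguments": {
  "increments": [
    [[0.1,-0.12,0],[0,0,-0.1],0],
    [[0.2,-0.24,0],[0,0,-0.2],0],
    [[0.3,-0.36,0],[0,0,-0.3],0],
    [[0.4,-0.48,0],[0,0,-0.4],0],
    [[0.5,-0.6,0],[0,0,-0.5],0],
    [[0.6,-0.72,0],[0,0,-0.6],0],
    [[0.7,-0.82,0],[0,0,-0.7],0],
    [[0.74,-0.85,0],[0,0,-0.8],0],
    [[0.74,-0.85,0],[0,0,-0.8],0],
    [[0.74,-0.85,0],[0,0,-0.8],0]
  ],
  "force": 60
}}

```text
time: 1.1
tool_pos: [0.3517, -0.3527, 0.2531]
tool_rot: [0.87, 0.493, -0.0, 0.0]
force: [-0.1, 0.2, 0.2]
grip_width: 0.0001
finger_force: 0.0
```

```bash
cat >> h.py <<'E'
def plan(pos,ang):
    "ang: world heading of tool y; tool down"
    from station import get_obs
    from scipy.spatial.transform import Rotation as R
    o=get_obs();r=R.from_quat(o['tool_rot']);c,s=np.cos(ang),np.sin(ang)
    y=np.array([c,s,0]);z=np.array([0,0,-1.]);T=R.from_matrix(np.column_stack([np.cross(y,z),y,z]))
    print('t',o['time'],'p',o['tool_pos'],'F',o['force'],'w',o['grip_width'],'q6',o['qpos'][5])
    print('shift',r.inv().apply(np.array(pos)-o['tool_pos'])/.25,'turn',(r.inv()*T).as_rotvec()/(np.pi/4))
E
python3 -c "
from h import *;plan([.436,-.085,.22],.125)"
```

```text
t 1.1 p [ 0.3517 -0.3527  0.2531] F [-0.1431  0.2273  0.1677] w 7.270630140581333e-05 q6 -0.2965857708528289
shift [ 1.0919 -0.2611  0.132 ] turn [-0.0004  0.0005 -0.8463]
```

{"name": "servo_tool", "arguments": {
  "increments": [
    [[0.12,-0.03,0],[0,0,-0.1],0],
    [[0.25,-0.06,0],[0,0,-0.2],0],
    [[0.4,-0.1,0],[0,0,-0.32],0],
    [[0.55,-0.14,0],[0,0,-0.45],0],
    [[0.7,-0.18,0],[0,0,-0.58],0],
    [[0.85,-0.22,0],[0,0,-0.7],0],
    [[0.95,-0.26,0],[0,0,-0.8],0],
    [[1,-0.26,0],[0,0,-0.85],0],
    [[1,-0.26,0],[0,0,-0.85],0],
    [[1,-0.26,0],[0,0,-0.85],0]
  ]
}}

```text
time: 2.1
tool_pos: [0.4245, -0.1058, 0.2532]
tool_rot: [0.661, 0.751, -0.0, 0.0]
force: [0.2, 0.6, 0.7]
grip_width: 0.0001
finger_force: 0.0
```

Run:
```python
from h import *
from station import grab_frame,get_obs
import cv2
plan([.436,-.085,.122],.125)
o=get_obs();f=grab_frame('wrist');np.savez('wrist.npz',K=f['intrinsics'],M=f['mount'],p=o['tool_pos'],q=o['tool_rot'])
g=grab_frame('scene')
cv2.imwrite('pics/w1.png',cv2.resize(np.hstack([f['image'],g['image'][100:300,160:480].repeat(2,0).repeat(2,1)])[:,:,::-1],(800,250)))
cv2.imwrite('pics/w1f.png',f['image'][:,:,::-1])
```

```text
t 2.1 p [ 0.4245 -0.1058  0.2532] F [0.1787 0.591  0.7087] w 6.136044182144696e-05 q6 -0.427178591270607
shift [0.0773 0.0566 0.5247] turn [-0.0007  0.001   0.0024]
```

View pics/w1f.png

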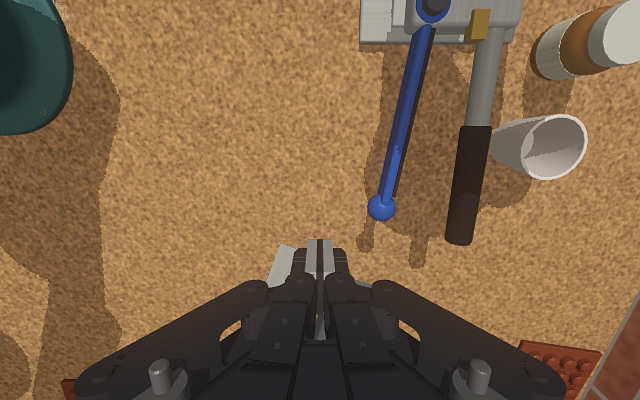

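The wrist view shows the ball at (381,207), the hinge at (431,8) and the bar end at (459,243). The fingers are narrow near the tips and widen above.

Run:
```python
from h import *
from scipy.spatial.transform import Rotation as R
d=np.load('wrist.npz');r=R.from_quat(d['q'])
def w(u,v,z):
    c=np.linalg.inv(d['K'])@[u,v,1];o=d['p']+r.apply(d['M'][:3,3]);k=r.apply(d['M'][:3,:3]@c);return o+k*(z-o[2])/k[2]
B=w(381,207,.115);H=w(431,8,.13);print(B,H,np.linalg.norm((B-H)[:2]),w(459,243,.115))
```

```text
[ 0.4882 -0.1082  0.115 ] [0.4912 0.0584 0.13  ] 0.16666599184916772 [ 0.5757 -0.1365  0.115 ]
```

{"name": "servo_tool", "arguments": {
  "increments": [
    [[0.08,0,0.1],[0,0,0],0],
    [[0.08,0,0.2],[0,0,0],0],
    [[0.08,0,0.3],[0,0,0],0],
    [[0.08,0,0.4],[0,0,0],0],
    [[0.08,0,0.48],[0,0,0],0],
    [[0.08,0,0.52],[0,0,0],0],
    [[0.08,0,0.52],[0,0,0],0],
    [[0.08,0,0.52],[0,0,0],0]
  ]
}}

```text
time: 3.0
tool_pos: [0.4222, -0.0855, 0.1239]
tool_rot: [0.661, 0.751, 0.0, 0.0]
force: [0.1, 0.8, 0.3]
grip_width: 0.0001
finger_force: 0.0
```

{"name": "servo_tool", "arguments": {
  "increments": [
    [[0,0.04,0],[0,0,0],0],
    [[0,0.08,0],[0,0,0],0],
    [[0,0.12,0],[0,0,0],0],
    [[0,0.15,0],[0,0,0],0],
    [[0,0.17,0],[0,0,0],0],
    [[0,0.19,0],[0,0,0],0],
    [[0,0.21,0],[0,0,0],0],
    [[0,0.23,0],[0,0,0],0],
    [[0,0.23,0],[0,0,0],0]
  ]
}}

```text
time: 3.9
tool_pos: [0.4777, -0.0778, 0.1226]
tool_rot: [0.66, 0.751, -0.001, -0.001]
force: [-5.3, -3.5, 2.4]
grip_width: -0.0001
finger_force: 2.4
```

Run:
```python
from h import *
from station import grab_frame
import cv2
plan([.5,-.085,.124],.125)
f=grab_frame('wrist');g=grab_frame('scene')
cv2.imwrite('pics/w2.png',np.vstack([cv2.resize(f['image'][100:340,200:520],(640,480))[::1],])[:,:,::-1])
cv2.imwrite('pics/s2.png',g['image'][:,:,::-1])
```

```text
t 3.9 p [ 0.4777 -0.0778  0.1226] F [-5.3306 -3.5336  2.3689] w -5.862165584559812e-05 q6 -0.3403800799532424
shift [-0.0399  0.0848 -0.0058] turn [-0.0043  0.0004  0.0055]
```

View pics/w2.png

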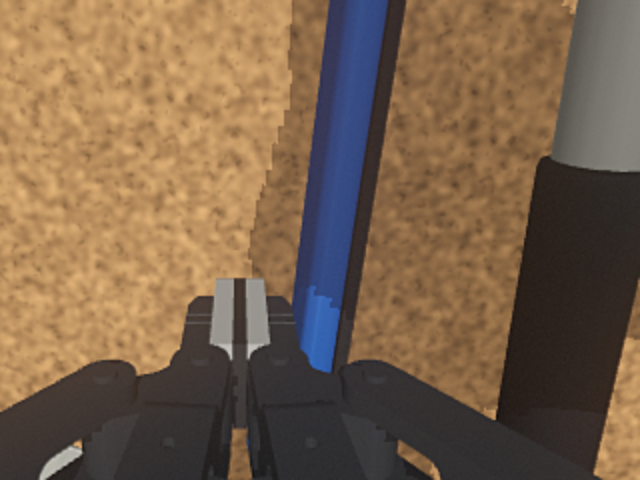

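The finger's back is on the blade at about (300,330) in the crop, well clear of the bar. The force is about 5 N, so I press on.

{"name": "servo_tool", "arguments": {
  "increments": [
    [[0,0.02,0],[0,0,0],0],
    [[0,0.04,0],[0,0,0],0],
    [[0,0.06,0],[0,0,0],0],
    [[0,0.08,0],[0,0,0],0],
    [[0,0.09,0],[0,0,0],0],
    [[0,0.1,0],[0,0,0],0],
    [[0,0.1,0],[0,0,0],0]
  ]
}}

```text
time: 4.7
tool_pos: [0.5016, -0.0749, 0.1224]
tool_rot: [0.66, 0.751, -0.002, -0.001]
force: [-6.3, -4.6, 2.8]
grip_width: -0.0001
finger_force: 3.5
```

{"name": "servo_tool", "arguments": {
  "increments": [
    [[0,0.006,0],[0,0,0],0],
    [[0,0.012,0],[0,0,0],0],
    [[0,0.012,0],[0,0,0],0]
  ]
}}

```text
time: 5.0
tool_pos: [0.5044, -0.0744, 0.1225]
tool_rot: [0.66, 0.751, -0.002, -0.002]
force: [-7.1, -3.2, 2.9]
grip_width: -0.0004
finger_force: 3.6
```

{"name": "servo_tool", "arguments": {
  "increments": [
    [[0,0.006,0],[0,0,0],0],
    [[0,0.008,0],[0,0,0],0],
    [[0,0.008,0],[0,0,0],0]
  ]
}}

```text
time: 5.3
tool_pos: [0.5062, -0.074, 0.1224]
tool_rot: [0.66, 0.751, -0.002, -0.002]
force: [-7.2, -4.5, 3.1]
grip_width: 0.0001
finger_force: 3.6
```

{"name": "servo_tool", "arguments": {
  "increments": [
    [[0,0.004,0],[0,0,0],0],
    [[0,0.008,0],[0,0,0],0],
    [[0,0.008,0],[0,0,0],0]
  ]
}}

```text
time: 5.6
tool_pos: [0.5081, -0.0736, 0.1224]
tool_rot: [0.66, 0.751, -0.002, -0.002]
force: [-7.4, -2.5, 3.8]
grip_width: 0.0
finger_force: 3.7
```

{"name": "servo_tool", "arguments": {
  "increments": [
    [[0,0.004,0],[0,0,0],0],
    [[0,0.008,0],[0,0,0],0],
    [[0,0.008,0],[0,0,0],0]
  ]
}}

```text
time: 5.9
tool_pos: [0.5091, -0.0733, 0.1224]
tool_rot: [0.66, 0.751, -0.003, -0.003]
force: [-10.6, -3.1, 5.3]
grip_width: 0.0
finger_force: 5.2
```

{"name": "servo_tool", "arguments": {
  "increments": [
    [[0,0.004,0],[0,0,0],0],
    [[0,0.008,0],[0,0,0],0],
    [[0,0.008,0],[0,0,0],0]
  ]
}}

```text
time: 6.2
tool_pos: [0.5094, -0.0733, 0.1223]
tool_rot: [0.66, 0.751, -0.004, -0.004]
force: [-15.4, -4.3, 9.5]
grip_width: -0.0002
finger_force: 8.0
```

The lever is at its stop: the finger no longer moves while the force rises to about 16 N. I hold here, then back off.

{"name": "servo_tool", "arguments": {
  "increments": [
    [[0,0,0],[0,0,0],0],
    [[0,0,0],[0,0,0],0],
    [[0,0,0],[0,0,0],0],
    [[0,0,0],[0,0,0],0],
    [[0,0,0],[0,0,0],0],
    [[0,0,0],[0,0,0],0],
    [[0,0,0],[0,0,0],0],
    [[0,0,0],[0,0,0],0],
    [[0,0,0],[0,0,0],0],
    [[0,0,0],[0,0,0],0],
    [[0,0,0],[0,0,0],0],
    [[0,0,0],[0,0,0],0]
  ]
}}

```text
time: 7.4
tool_pos: [0.5094, -0.0733, 0.1223]
tool_rot: [0.66, 0.751, -0.004, -0.004]
force: [-14.7, -3.0, 9.6]
grip_width: 0.0002
finger_force: 7.8
```

Run:
```python
from h import *
from station import grab_frame
import cv2
plan([.42,-.085,.124],.125)
a=grab_frame('wrist')['image'][100:340,200:520];b=grab_frame('top')['image'][160:260,280:420]
cv2.imwrite('pics/w3.png',np.hstack([cv2.resize(a,(400,300)),cv2.resize(b,(400,300))])[:,:,::-1])
```

```text
t 7.4 p [ 0.5094 -0.0733  0.1223] F [-14.7339  -3.0275   9.5654] w 0.00022015764917797409 q6 -0.3175661681390305
shift [-0.0003 -0.3608 -0.0028] turn [-0.0141 -0.0012  0.0059]
```

View pics/w3.png

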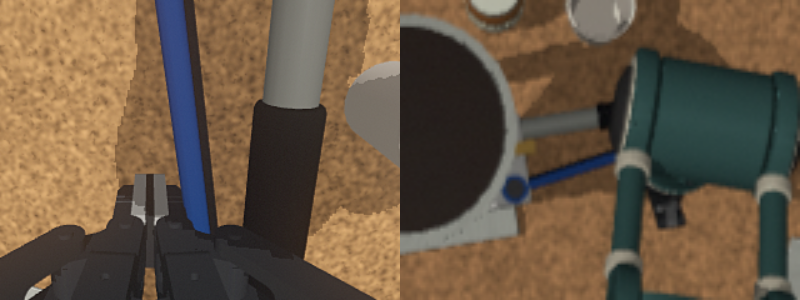

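The crops show the fingers on the blade's outer face with a gap between the lever and the bar. I check the lever angle against the first picture.

Run:
```python
from h import *
from station import grab_frame
import cv2
def ang(im):
    c=im[195:235,326:352].astype(int);m=(c[...,2]>c[...,0]+25)&(c[...,2]>c[...,1]+20)
    v,u=np.nonzero(m);w=c[v,u,2]
    P=np.array([at('top',326+a,195+b,.12)[:2] for a,b in zip(u,v)],np.float32)
    l=cv2.fitLine(P,cv2.DIST_HUBER,0,.001,.001).ravel();return len(P),np.arctan(l[0]/l[1])
a=ang(cv2.imread('pics/top0.png')[:,:,::-1]);b=ang(grab_frame('top')['image']);print(a,b,a[1]-b[1])
```

```text
(102, np.float32(-0.011975602)) (96, np.float32(-0.28859577)) 0.27662015
```

{"name": "servo_tool", "arguments": {
  "increments": [
    [[0,-0.03,0],[0,0,0],0],
    [[0,-0.07,0],[0,0,0],0],
    [[0,-0.12,0],[0,0,0],0],
    [[0,-0.17,0],[0,0,0],0],
    [[0,-0.22,0],[0,0,0],0],
    [[0,-0.28,0],[0,0,0],0],
    [[0,-0.34,0],[0,0,0],0],
    [[0,-0.38,0],[0,0,0],0],
    [[0,-0.38,0],[0,0,0],0],
    [[0,-0.38,-0.1],[0,0,0],0],
    [[0,-0.38,-0.25],[0,0,0],0],
    [[0,-0.38,-0.4],[0,0,0],0]
  ]
}}

```text
time: 8.75
tool_pos: [0.4201, -0.085, 0.2242]
tool_rot: [0.66, 0.751, -0.0, -0.0]
force: [0.8, -0.5, 0.9]
grip_width: -0.0001
finger_force: 0.0
```

Run:
```python
from h import *
from station import grab_frame
import cv2
plan([.486,-.389,.2],.125)
f=grab_frame('top')
cv2.imwrite('pics/t4.png',f['image'][:,:,::-1])
c0=cv2.imread('pics/top0.png')[195:235,326:352,::-1].astype(int);c1=f['image'][195:235,326:352].astype(int)
for c in(c0,c1):
    m=(c[...,2]>c[...,0]+25)&(c[...,2]>c[...,1]+20);v,u=np.nonzero(m);print(len(v),v.mean(),np.polyfit(u,v,1))
```

```text
t 8.75 p [ 0.4201 -0.085   0.2242] F [ 0.8266 -0.509   0.9228] w -0.00014719174098676697 q6 -0.3866491383041812
shift [-1.2399  0.1051  0.0962] turn [-0.0005 -0.0004  0.0048]
102 27.470588235294116 [-0.0066 27.5516]
102 27.470588235294116 [-0.0066 27.5516]
```

Run:
```python
from h import *
from scipy.spatial.transform import Rotation as R
import cv2
d=np.load('wrist.npz')
def lev(im,s,off,p,q,rows,cols):
    r=R.from_quat(np.array(q)/np.linalg.norm(q));c=im.astype(int);m=(c[...,0]>c[...,2]+30)&(c[...,0]>c[...,1]+25)
    for side in(0,-1):
        P=[]
        for y in range(*rows):
            x=np.nonzero(m[y,cols[0]:cols[1]])[0]
            if len(x)<4: continue
            k=r.apply(d['M'][:3,:3]@np.linalg.inv(d['K'])@[off[0]+(cols[0]+x[side])*s,off[1]+y*s,1]);o=np.array(p)+r.apply(d['M'][:3,3])
            P.append((o+k*(.128-o[2])/k[2])[:2])
        P=np.array(P);print(len(P),np.polyfit(P[:,1],P[:,0],1))
lev(cv2.imread('pics/w1f.png'),1,(0,0),d['p'],d['q'],(40,180),(360,460))
lev(cv2.imread('pics/w2.png'),.5,(200,100),[.4777,-.0778,.1226],[.66,.751,-.001,-.001],(5,270),(250,420))
lev(cv2.imread('pics/w3.png'),.8,(200,100),[.5094,-.0733,.1223],[.66,.751,-.004,-.004],(5,170),(100,260))
```

```text
140 [0.016  0.4814]
140 [0.0224 0.4936]
265 [-0.0453  0.4875]
265 [-0.0449  0.4985]
165 [-0.2874  0.5052]
165 [-0.2875  0.5138]
```

The two wrist fits differ by 0.30 rad, so the stop was reached. The lever is now fully back. Next is the green button.

{"name": "servo_tool", "arguments": {
  "increments": [
    [[-0.12,0.01,0],[0,0,0],0],
    [[-0.27,0.02,0],[0,0,0],0],
    [[-0.42,0.04,0],[0,0,0],0],
    [[-0.57,0.06,0],[0,0,0],0],
    [[-0.72,0.08,0],[0,0,0],0],
    [[-0.87,0.09,0],[0,0,0],0],
    [[-1,0.1,0],[0,0,0],0],
    [[-1,0.1,0],[0,0,0],0],
    [[-1,0.1,0],[0,0,0],0]
  ]
}}

```text
time: 9.7
tool_pos: [0.4774, -0.3304, 0.2228]
tool_rot: [0.661, 0.751, 0.0, -0.0]
force: [-0.9, 1.6, -0.4]
grip_width: 0.0002
finger_force: 0.0
```

Run:
```python
from h import *
from station import grab_frame,get_obs
from scipy.spatial.transform import Rotation as R
import cv2
plan([.487,-.389,.15],.125)
o=get_obs();f=grab_frame('wrist');im=f['image'];r=R.from_quat(o['tool_rot'])
cv2.imwrite('pics/w5.png',im[:,:,::-1])
def cen(im):
    c=im.astype(int);m=((c[...,1]>c[...,0]+50)&(c[...,1]>c[...,2]+40)).astype(np.uint8)
    n,_,s,k=cv2.connectedComponentsWithStats(m);i=1+s[1:,4].argmax();return s[i],k[i]
s,k=cen(im);print('wrist',s,k)
c=np.linalg.inv(f['intrinsics'])@[*k,1];rw=(o['tool_pos']+r.apply(f['mount'][:3,3]),r.apply(f['mount'][:3,:3]@c))
st,kt=cen(cv2.imread('pics/top0.png')[:,:,::-1]);ss,ks=cen(cv2.imread('pics/scene0.png')[:,:,::-1]);print(st,kt,ss,ks)
a,b=ray('top',*kt),ray('scene',*ks);print(tri(a,b),tri(a,rw),tri(b,rw))
```

```text
t 9.7 p [ 0.4774 -0.3304  0.2228] F [-0.8609  1.555  -0.446 ] w 0.00017491903323890089 q6 -0.7761934101995862
shift [-0.2377  0.0084  0.2912] turn [ 0.     -0.0008  0.0032]
wrist [308 228  28  20 253] [322.6443 234.8221]
[469 217  11  11  88] [473.7273 221.5909] [184 290  13  13 122] [189.6967 295.7377]
[ 0.487  -0.3859  0.0706] [ 0.4949 -0.4269 -0.0445] [ 0.4865 -0.3822  0.0643]
```

View pics/w5.png

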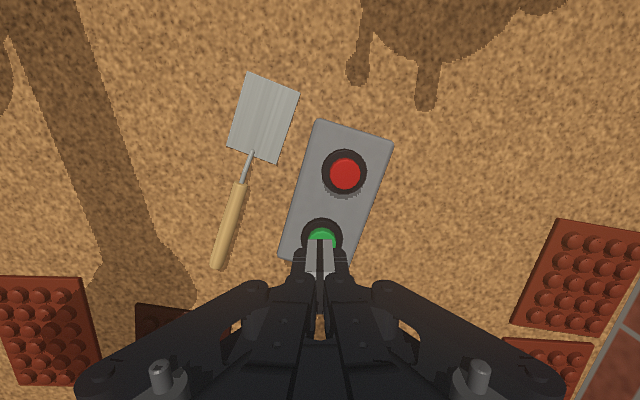

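The wrist view shows green at (322,238), half hidden by the fingers, and red at (345,174). Triangulation puts green at (0.487,-0.387) with its top at z about 0.068.

{"name": "servo_tool", "arguments": {
  "increments": [
    [[-0.12,0,0],[0,0,0],0],
    [[-0.23,0.01,0],[0,0,0],0],
    [[-0.23,0.01,0.12],[0,0,0],0],
    [[-0.23,0.01,0.25],[0,0,0],0],
    [[-0.23,0.01,0.37],[0,0,0],0],
    [[-0.23,0.01,0.46],[0,0,0],0],
    [[-0.23,0.01,0.46],[0,0,0],0],
    [[-0.23,0.01,0.46],[0,0,0],0]
  ]
}}

```text
time: 10.55
tool_pos: [0.4871, -0.3854, 0.1084]
tool_rot: [0.66, 0.752, 0.0, -0.0]
force: [0.2, -0.4, 0.2]
grip_width: -0.0001
finger_force: 0.0
```

{"name": "servo_tool", "arguments": {
  "increments": [
    [[0,0,0.02],[0,0,0],0],
    [[0,0,0.04],[0,0,0],0],
    [[0,0,0.05],[0,0,0],0],
    [[0,0,0.06],[0,0,0],0],
    [[0,0,0.06],[0,0,0],0]
  ]
}}

```text
time: 11.05
tool_pos: [0.4872, -0.3866, 0.0934]
tool_rot: [0.66, 0.751, 0.0, 0.0]
force: [-0.7, 1.4, 0.9]
grip_width: -0.0003
finger_force: 0.8
```

Tips are at z 0.071. I go on down in small steps, watching the force.

{"name": "servo_tool", "arguments": {
  "increments": [
    [[0,0,0.008],[0,0,0],0],
    [[0,0,0.016],[0,0,0],0],
    [[0,0,0.016],[0,0,0],0]
  ]
}}

```text
time: 11.35
tool_pos: [0.4873, -0.3867, 0.0896]
tool_rot: [0.66, 0.751, 0.0, 0.0]
force: [-1.0, 0.9, 3.6]
grip_width: 0.0
finger_force: 2.0
```

{"name": "servo_tool", "arguments": {
  "increments": [
    [[0,0,0.006],[0,0,0],0],
    [[0,0,0.01],[0,0,0],0],
    [[0,0,0.01],[0,0,0],0]
  ]
}}

```text
time: 11.65
tool_pos: [0.4873, -0.3867, 0.088]
tool_rot: [0.66, 0.751, 0.0, 0.0]
force: [-1.8, 1.4, 9.1]
grip_width: 0.0004
finger_force: 4.6
```

{"name": "servo_tool", "arguments": {
  "increments": [
    [[0,0,0.004],[0,0,0],0],
    [[0,0,0.004],[0,0,0],0],
    [[0,0,0.004],[0,0,0],0]
  ]
}}

```text
time: 11.95
tool_pos: [0.4874, -0.3867, 0.0879]
tool_rot: [0.66, 0.751, -0.0, 0.0]
force: [-3.5, 2.8, 13.0]
grip_width: -0.0
finger_force: 6.8
```

Run:
```python
from station import grab_frame
import cv2,numpy as np
a=grab_frame('scene')['image'][250:330,150:260];b=grab_frame('wrist')['image'][150:300,240:440]
cv2.imwrite('pics/g6.png',np.hstack([cv2.resize(a,(400,300)),cv2.resize(b,(400,300))])[:,:,::-1])
```

```text
(no output)
```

View pics/g6.png

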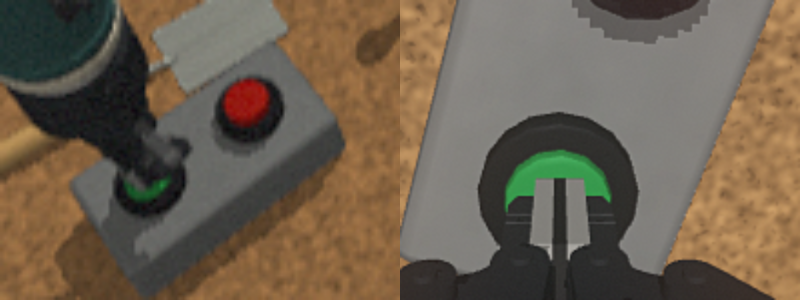

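The crops show the fingertips inside the green disc, at about (560,195) in the wrist half. The button has bottomed out, with about 6 mm of travel and the force then rising stiffly. I release and lift clear.

{"name": "servo_tool", "arguments": {
  "increments": [
    [[0,0,-0.03],[0,0,0],0],
    [[0,0,-0.08],[0,0,0],0],
    [[0,0,-0.18],[0,0,0],0],
    [[0,0,-0.3],[0,0,0],0],
    [[0,0,-0.42],[0,0,0],0],
    [[0,0,-0.5],[0,0,0],0],
    [[0,0,-0.5],[0,0,0],0],
    [[0,0,-0.5],[0,0,0],0],
    [[0,0,-0.5],[0,0,0],0]
  ]
}}

```text
time: 12.95
tool_pos: [0.486, -0.3856, 0.2086]
tool_rot: [0.66, 0.751, -0.0, -0.002]
force: [-0.0, 0.3, -0.2]
grip_width: 0.0
finger_force: 0.0
```

Run:
```python
from station import *
o=get_obs();print(o['time'],o['tool_pos'],o['force'],abs(o['qvel']).max())
if o['tool_pos'][2]>.18: print(workorder.sign_off())
```

```text
12.95 [ 0.48603991 -0.38561402  0.20861438] [-1.12249076e-05  3.38147262e-01 -1.81187713e-01] 0.0065608730359594
the job is handed in; nothing more can be done
None
```

I pressed the lever to its stop, held it there for over a second at about 16 N and let it spring fully out, then pressed the green button right down and released it; the job is handed in at about 13 s, with no verdict returned.

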